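# Pack returned globe lamps into the dimpled crate

### The job

Move the two white globe lamps from the sloping rack into the two vacant dimples (green felt at the bottom) of the red crate's foam tray, one in each, resting fully in the dimple and standing straight with the cap up. The glass is fragile: hold the lamps by their caps, never squeeze the globes, and set them down gently, without pressing or dropping. Leave the amber lamp in the rack and the lamps already in the tray where they are.

Things in the scene. Friction and masses are not known exactly. Their poses are not given: they have to be found in the camera images.
- lampA_cap (a point): cap of the first white lamp (frosted white globe 56 mm across, then a straight white collar and silver cap 26 mm across and 44 mm long; 98 mm over all, 60 g). Point: on the axis, mid-way along the straight part, 50 mm from the globe's centre, 20 mm from the end; z runs from glass to cap. In the rack it leans 40 degrees from vertical, square to the rack's face, cap up and towards the robot.
- lampB_cap (a point): cap of the second white lamp (frosted white globe 56 mm across, then a straight white collar and silver cap 26 mm across and 44 mm long; 98 mm over all, 60 g). Point: on the axis, mid-way along the straight part, 50 mm from the globe's centre, 20 mm from the end; z runs from glass to cap. Leans in the same way.
- lampA_glass: glass globe of the first white lamp: sphere of 56 mm diameter, origin at its centre, z towards the cap. Fragile.
- lampB_glass: glass globe of the second white lamp, the same.
- pocketP (a point): a vacant dimple of the foam tray (round, 46 mm across, 17 mm deep, 20 mm radius green felt on its floor). The point is where the globe's centre lies when it rests in the dimple: 16 mm above the foam's top face, 72 mm above the table. z is up.
- pocketQ (a point): the other vacant dimple, the same.
- amber_glass: globe (56 mm, origin at its centre) of the amber lamp, of the same shape, which stands in the same rack and stays there.
- lampC_glass: globe (56 mm, origin at its centre) of a white lamp already standing cap up in the tray; it stays there.
- lampD_glass: globe of the other white lamp already in the tray, the same.
- rack: grey rack on a steel stand, 270 mm wide (y), its face sloping 40 degrees down towards its -x side, with three dimples 90 mm apart along y holding two white lamps and the amber one, in any order. Fixed. Origin: centre of its underside on the table. Highest edge 107 mm above the table.
- tray: red crate 230 x 230 mm, rim 66 mm high, filled with dark foam (top face 56 mm above the table) with four round dimples in a square 90 mm apart; two hold white lamps and two are vacant. The crate is fixed; the foam block lies on soft padding and sinks about 1 mm for every 1.5 N of push, up to 10 mm. Origin: centre of its underside on the table.

How it is judged:
At the end, for the whole second after the job is handed in: each vacant dimple holds one of the two white lamps, globe centre within 7 mm of its seat, at rest, axis within 20 degrees of upright, cap up; the globes of the amber lamp and of the two lamps already in the tray are within 15 mm of where they were (((distance between lampA_glass and pocketP below 0.007 m and distance between lampB_glass and pocketQ below 0.007 m) or (distance between lampA_glass and pocketQ below 0.007 m and distance between lampB_glass and pocketP below 0.007 m)) and angle between each of lampA_cap, lampB_cap's own z axis and vertical below 0.35 rad and linear speed of each of lampA_glass, lampB_glass below 0.02 m/s and distance of each of amber_glass, lampC_glass, lampD_glass from where it was at the start of the episode below 0.015 m); the robot touches nothing.
It fails at once if a globe is pressed into the tray with more than 15 N (contact force between any of lampA_glass, lampB_glass and tray above 15 N).
It fails at once if a globe is dropped into its dimple (reaches it at over 0.4 m/s, a fall of about 10 mm) ((distance between lampA_glass and pocketP below 0.012 m and linear speed of lampA_glass above 0.4 m/s) or (distance between lampA_glass and pocketQ below 0.012 m and linear speed of lampA_glass above 0.4 m/s) or (distance between lampB_glass and pocketP below 0.012 m and linear speed of lampB_glass above 0.4 m/s) or (distance between lampB_glass and pocketQ below 0.012 m and linear speed of lampB_glass above 0.4 m/s)).
It fails at once if the fingers press on the glass of a white lamp with more than 6 N (contact force between the fingers and lampA_glass above 6 N or contact force between the fingers and lampB_glass above 6 N).
It fails at once if a lamp that is to stay is moved by more than 25 mm (distance of any of amber_glass, lampC_glass, lampD_glass from where it was at the start of the episode above 0.025 m).
It also fails if it takes over 67 s, if anything falls off the work surface, if the arm or the gripper's body presses on something with over 40 N, if the wrist force passes 120 N, or if a joint passes its speed limit or range.

### The arm

A 6-joint arm with a two-finger parallel gripper is mounted at the origin on the work surface. World frame = base frame: x ahead of the robot, y to its left, z up, the work surface at z = 0. Lengths are in m, angles in rad, forces in N, time in s.
With the tool pointing down it reaches from about 0.35 to 0.975 m from the base axis. Payload 4.9 kg.
Tool frame: the origin (TCP) lies at the very end of the fingers, on their centre line; the grasp point (between the pads) lies behind it (manip.pinch_z is the y of the grasp point in the tool frame, in m); y points along the fingers, x is the direction in which the jaws open and shut, and the axes are right-handed (so a half turn about y gives the same grasp; the last joint's range is limited). The gripper opens to 85 mm and grips with 20 to 120 N. Pads are 22 mm wide; open, the fingers measure 114 mm over their backs; the gripper's body (76 mm by 85 mm) begins 54 mm behind the grasp point. The pads swing forward as they close: fully open they stand 13 mm farther back than shut.
Start: joints at [1.195, 0.053, 1.613, -0, 1.476, -0.119], TCP at [0.159, 0.604, 0.231] pointing down, gripper open.
Joint ranges: [-3.01, 3.01], [-1.01, 2.22], [0.06, 2.58], [-1.02, 4.17], [0.09, 2.62], [-3.14, 3.14]. Speed limits (rad/s): [2.57, 2.57, 3.14, 3.14, 3.14, 3.14].

### API

Orientations are given as a unit quaternion [w, x, y, z].
In Python, from plant import manip gives the robot as it stands.
- The arm moves only by the tool drive_tool, never from a script. Its argument "motion" is a list of rows, each a list of 3 entries, a list of its own where there are three numbers: the shift along the tool's x, y, z in units of 25 mm (1.0 is 25 mm), then the turn, a rotation vector about the tool's x, y, z in units of 5 degrees (1.0 is 5 degrees), then the closure, from -1 (fully open) to 1 (shut). A call has 1 to 12 rows; each row shifts and turns the commanded pose from where the row before left it, along the tool's axes as they then stand; what a row does not reach is not made up. A row lasts 1/10 s, in which the tool goes at most 50 mm and 8.59 degrees, less where a joint would pass 70% of its speed; a pose out of reach is approached as far as the arm can. A call is refused whole if a number of a shift passes 1 or a number of a turn 1, either way. A call with a gripper value outside its range is refused whole. The fingers move at their own pace and stop on an object; the grip force is fixed at half the most. Time passes only in rows, so rows that do not move let the fingers close. It gives the time, the measured TCP pose, the force and the opening at its end, in the units of the state.
- manip.state(): the state, without advancing time (a new reading comes with each control period).
- manip.grab_frame(name): name is "scene" or "side" or "wrist"; returns a dict with "img" (400x640x3 uint8, blue, green, red), "range_z" (400x640 float32, m along the optical axis (not along the pixel's ray), 0 where there is no reading), "camera_matrix" (3x3 intrinsics, pixels), "world_from_camera" (4x4, takes a point from camera to world coordinates); the wrist camera has in their place "T_tool_cam" (4x4, takes a point from camera to tool coordinates, whose origin is the TCP and whose axes are the tool frame's). Camera axes: x right, y down, z forward; pixel columns grow to the right and rows downward; lengths in m; the calibration is good to about 2 mm. The wrist camera is an equidistant fisheye: a pixel r from the principal point sees the ray r / f radians off the axis. A picture is of the moment at which its call begins: read the wrist's pose just before it.
- manip.job_done(): hands the job in, once; it reports no verdict.
The state is a dict: "time": time; "joint_pos": joint angles; "joint_vel": joint speeds; "joint_efforts": joint torques, N m; "tool_pos": TCP position; "tool_rot": TCP orientation; "contact_force": force on the tool from outside, world axes, zero at the start; "ft_torque": the same for the moment, N m; "gripper_width": opening from 0.0 (shut) to 1.0 (fully open).
Only numpy, scipy, OpenCV 4.12 (cv2) and the standard library are available. Lean on these libraries where they do the work, as an engineer would, in place of code of your own. Each camera call takes 0.05 s, during which the arm holds its last target. There are 200 camera calls.

## Working session

There is one attempt and no reset: what is moved stays moved. The work goes in short steps, Python scripts to look and compute and a tool call to move; the robot and the scene stay as the last step left them, time stands still between calls to the robot, and variables do not carry over. Pictures are saved under pics/ and viewed, about 8 in all and at most 12, crops included, and the job is handed in when it is done.

Besides the shell and the picture viewer there is one more tool, called after "Request:" by a JSON object that holds its "op" and its "data", one argument or row to a line. drive_tool: Moves the arm, as the interface text tells. Its arguments: {"type":"object","properties":{"motion":{"type":"array","items":{"type":"array"}}},"required":["motion"]}

```bash
mkdir -p pics; python3 - <<'E'
from plant import manip
import cv2,numpy as np
print(manip.state()); print(manip.pinch_z)
for n in("scene","side"):
    f=manip.grab_frame(n); cv2.imwrite(f"pics/{n}0.png",f["img"]); np.savez(f"{n}0.npz",**f)
    print(n,f["camera_matrix"],f["world_from_camera"])
E
```

```text
{'time': 0.0, 'joint_pos': array([ 1.19496261e+00,  5.33556443e-02,  1.61430340e+00,  1.69032363e-05,
        1.47599695e+00, -1.19006986e-01]), 'joint_vel': array([-1.29396770e-03,  1.30249467e-03,  1.22469584e-03, -8.13087344e-04,
        5.76049979e-04, -8.99785735e-05]), 'joint_efforts': array([-2.06482531e-03, -3.93702543e+01, -3.70161581e+01, -4.49162344e-04,
        7.34435191e-03,  1.28414032e-05]), 'tool_pos': array([0.15852585, 0.6039146 , 0.23005816]), 'tool_rot': array([-0.55954489,  0.56028227,  0.43122261, -0.43248162]), 'contact_force': array([-0.0285356 ,  0.00212764, -1.01754984]), 'ft_torque': array([0.04328345, 0.03699326, 0.04318167]), 'gripper_width': 0.9984165195294973}
-0.0187
scene [[362.45552629   0.         320.48356571]
 [  0.         362.45552629 195.21891271]
 [  0.           0.           1.        ]] [[ 0.62908146  0.56186926 -0.5371773   1.02811501]
 [ 0.77708532 -0.43689162  0.45306083 -0.40589621]
 [ 0.01987269 -0.70244476 -0.71146077  0.75464152]
 [ 0.          0.          0.          1.        ]]
side [[505.91778097   0.         318.54037973]
 [  0.         505.91778097 199.02195008]
 [  0.           0.           1.        ]] [[-0.80253852 -0.45205993  0.38932473  0.13645442]
 [-0.59629076  0.58677038 -0.54784838  0.54805166]
 [ 0.01921608 -0.67182017 -0.74046499  0.85327307]
 [ 0.          0.          0.          1.        ]]
```

View pics/scene0.png

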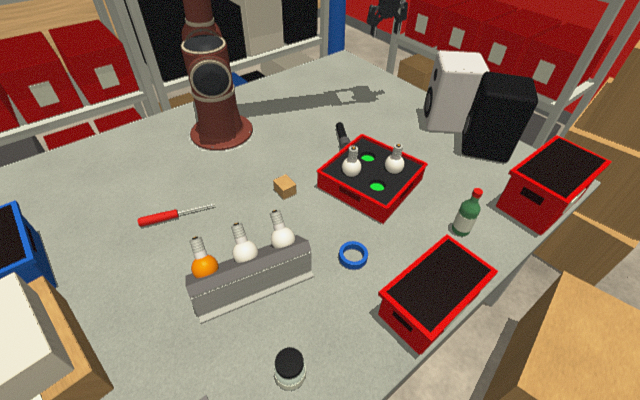

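View pics/side0.png

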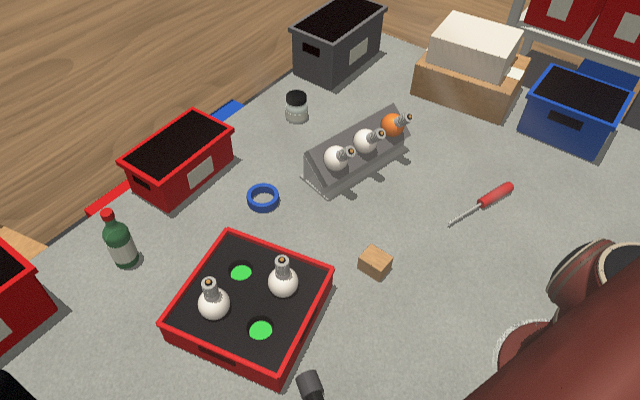

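The scene view shows the rack globes at about (204,265) amber, (245,250) and (283,235) white. The tray globes are at (351,172) and (395,163), and the green dimples at (368,157) and (377,186). In the side view the rack globes are at (392,125) amber, (365,141) and (336,158), the tray globes at (213,303) and (283,282), and the green at (241,272) and (260,330). The tray lamps sit on one diagonal, so the vacant seats follow from the square.

```bash
cat > h.py <<'E'
import numpy as np,cv2
from scipy.optimize import least_squares
def pts(f,u,v):
    K=f["camera_matrix"];z=f["range_z"][v,u];T=f["world_from_camera"]
    p=np.c_[(u-K[0,2])/K[0,0]*z,(v-K[1,2])/K[1,1]*z,z]; p=p[z>0]
    return p@T[:3,:3].T+T[:3,3]
def sphere(f,c,r):
    vv,uu=np.mgrid[:400,:640]; m=(uu-c[0])**2+(vv-c[1])**2<r*r
    p=pts(f,uu[m],vv[m]); T=f["world_from_camera"]; d=p.mean(0)-T[:3,3]; d/=np.linalg.norm(d)
    s=least_squares(lambda x:np.linalg.norm(p-x,axis=1)-.028,np.median(p,0)+.02*d,loss="soft_l1",f_scale=.002)
    return s.x,np.median(abs(s.fun))
def plane(f,c,h):
    K=f["camera_matrix"];T=f["world_from_camera"]
    d=T[:3,:3]@[(c[0]-K[0,2])/K[0,0],(c[1]-K[1,2])/K[1,1],1]
    return T[:3,3]+d*(h-T[2,3])/d[2]
E
python3 - <<'E'
from h import *
np.set_printoptions(precision=4,suppress=True)
px={"scene":dict(am=(204,266),w1=(245,251),w2=(283,237),c=(351,169),d=(394,164)),
"side":dict(am=(391,125),w1=(364,141),w2=(336,158),c=(283,284),d=(213,304))}
R={}
for n in px:
    f=dict(np.load(n+"0.npz"))
    for k,c in px[n].items():
        R[n,k]=sphere(f,c,7); print(n,k,*R[n,k])
    c,d=R[n,"c"][0],R[n,"d"][0]; m=(c+d)/2; e=(d-c)/2; q=np.array([-e[1],e[0],0])
    print("seats",m+q,m-q,"diag",2*np.linalg.norm(e))
    b=f["img"].astype(int); g=((b[...,1]>150)&(b[...,1]>b[...,2]+70)&(b[...,1]>b[...,0]+70)).astype(np.uint8)
    k,l,st,ce=cv2.connectedComponentsWithStats(g)
    for i in range(1,k):
        if st[i,4]>20: print("green",st[i],ce[i],plane(f,ce[i],.039))
    a=R[n,"w2"][0]-R[n,"am"][0]; print("yaw of rack line deg",np.degrees(np.arctan2(a[1],a[0])),np.linalg.norm(a))
E
```

```text
scene am [ 0.5395 -0.3154  0.0871] 0.0008797776151073765
scene w1 [ 0.5595 -0.2261  0.0874] 0.0007562670997950435
scene w2 [ 0.5796 -0.1387  0.0871] 0.0008002181131032682
scene c [0.4763 0.1722 0.0719] 0.0008920946212836144
scene d [0.5436 0.28   0.0723] 0.0011417705149953557
seats [0.456  0.2597 0.0721] [0.5639 0.1924 0.0721] diag 0.1271143998471398
green [362 155  12   6  54] [367.2778 157.7222] [0.4499 0.2674 0.039 ]
green [370 183  14   8  78] [376.5641 186.3846] [0.5586 0.1986 0.039 ]
yaw of rack line deg 77.22240258863911 0.1811356956654724
side am [ 0.5391 -0.3143  0.0893] 0.001717041774769959
side w1 [ 0.5572 -0.2292  0.0934] 0.001823168867745497
side w2 [ 0.566  -0.1454  0.1038] 0.0032369605832667306
side c [0.4797 0.1706 0.0758] 0.0009409712010389829
side d [0.5511 0.2758 0.0818] 0.0017899844002539408
seats [0.4628 0.2589 0.0788] [0.568  0.1875 0.0788] diag 0.127310522734935
green [231 265  21  15 242] [240.5785 272.2851] [0.5699 0.1887 0.039 ]
green [249 321  23  19 342] [260.114 330.076] [0.4606 0.2576 0.039 ]
yaw of rack line deg 80.97147807245994 0.17165765682629103
```

```bash
cat >> h.py <<'E'
from scipy.spatial.transform import Rotation as Ro
np.set_printoptions(precision=4,suppress=True)
def rot(q): return Ro.from_quat(np.roll(q,-1))
h=np.array([-.975,.2215,0]); a=np.sin(np.radians(40))*h+np.cos(np.radians(40))*np.array([0,0,1])
u=np.array([.2215,.975,0])
def frame(y,x):
    y=y/np.linalg.norm(y); x=x-y*(x@y); x/=np.linalg.norm(x)
    return Ro.from_matrix(np.c_[x,y,np.cross(x,y)])
RG=frame(-a,u)
W1=np.array([.5595,-.2261,.0873]); W2=np.array([.5796,-.1387,.0873])
P=np.array([.456,.260,.072]); Q=np.array([.564,.193,.072])
def plan(p,R,s=None,n=None):
    """constant row repeated n times taking the tool from state s to (p,R)"""
    from plant import manip
    s=s or manip.state(); R0=rot(s["tool_rot"]); w=(R0.inv()*R).as_rotvec(); dp=p-s["tool_pos"]
    for N in ([n] if n else range(1,80)):
        M=sum((R0*Ro.from_rotvec(w*k/N)).as_matrix() for k in range(N))
        v=np.linalg.solve(M,dp)/.025; t=np.degrees(w)/N/5
        if n or max(abs(np.r_[v,t]))<=.95 and np.linalg.norm(v)<1.9 and np.linalg.norm(t)<1.6: break
    print(f"{N} rows: {v.round(3).tolist()} {t.round(3).tolist()}")
E
python3 - <<'E'
from h import *
plan(W2+a*.135,RG)
E
```

```text
27 rows: [-0.922, 0.304, -0.693] [-0.296, -0.013, -0.006]
```

Request:
{"op": "drive_tool", "data": {
  "motion": [
    [[-0.92,0.3,-0.69],[-0.3,-0.01,0],-1],
    [[-0.92,0.3,-0.69],[-0.3,-0.01,0],-1],
    [[-0.92,0.3,-0.69],[-0.3,-0.01,0],-1],
    [[-0.92,0.3,-0.69],[-0.3,-0.01,0],-1],
    [[-0.92,0.3,-0.69],[-0.3,-0.01,0],-1],
    [[-0.92,0.3,-0.69],[-0.3,-0.01,0],-1],
    [[-0.92,0.3,-0.69],[-0.3,-0.01,0],-1],
    [[-0.92,0.3,-0.69],[-0.3,-0.01,0],-1],
    [[-0.92,0.3,-0.69],[-0.3,-0.01,0],-1],
    [[-0.92,0.3,-0.69],[-0.3,-0.01,0],-1],
    [[-0.92,0.3,-0.69],[-0.3,-0.01,0],-1],
    [[-0.92,0.3,-0.69],[-0.3,-0.01,0],-1]
  ]
}}

```text
time: 1.3
tool_pos: [0.2999, 0.2819, 0.1716]
tool_rot: [-0.463, 0.639, 0.497, -0.362]
contact_force: [0.2, -0.1, -0.2]
gripper_width: 0.999
```

```bash
python3 - <<'E'
from h import *
from plant import manip
print(manip.state()["joint_pos"])
plan(W2+a*.135,RG)
E
```

```text
[ 0.7515 -0.5734  2.2488 -0.2744  1.3034 -0.5224]
15 rows: [-0.919, 0.315, -0.694] [-0.293, -0.014, -0.01]
```

Request:
{"op": "drive_tool", "data": {
  "motion": [
    [[-0.92,0.31,-0.69],[-0.29,-0.01,-0.01],-1],
    [[-0.92,0.31,-0.69],[-0.29,-0.01,-0.01],-1],
    [[-0.92,0.31,-0.69],[-0.29,-0.01,-0.01],-1],
    [[-0.92,0.31,-0.69],[-0.29,-0.01,-0.01],-1],
    [[-0.92,0.31,-0.69],[-0.29,-0.01,-0.01],-1],
    [[-0.92,0.31,-0.69],[-0.29,-0.01,-0.01],-1],
    [[-0.92,0.31,-0.69],[-0.29,-0.01,-0.01],-1],
    [[-0.92,0.31,-0.69],[-0.29,-0.01,-0.01],-1],
    [[-0.92,0.31,-0.69],[-0.29,-0.01,-0.01],-1],
    [[-0.92,0.31,-0.69],[-0.29,-0.01,-0.01],-1],
    [[-0.92,0.31,-0.69],[-0.29,-0.01,-0.01],-1],
    [[-0.92,0.31,-0.69],[-0.29,-0.01,-0.01],-1]
  ]
}}

```text
time: 2.5
tool_pos: [0.4537, -0.04, 0.1787]
tool_rot: [-0.36, 0.697, 0.552, -0.283]
contact_force: [1.3, 0.5, 0.4]
gripper_width: 0.995
```

```bash
python3 - <<'E'
from h import *
from plant import manip
print(manip.state()["joint_pos"])
plan(W2+a*.135,RG)
E
```

```text
[-0.2643 -0.8507  2.4496  0.0257  0.9245 -1.6101]
3 rows: [-0.907, 0.338, -0.719] [-0.303, -0.036, -0.014]
```

Request:
{"op": "drive_tool", "data": {
  "motion": [
    [[-0.91,0.34,-0.72],[-0.3,-0.04,-0.01],-1],
    [[-0.91,0.34,-0.72],[-0.3,-0.04,-0.01],-1],
    [[-0.91,0.34,-0.72],[-0.3,-0.04,-0.01],-1],
    [[0,0,0],[0,0,0],-1],
    [[0,0,0],[0,0,0],-1]
  ]
}}

```text
time: 3.0
tool_pos: [0.4946, -0.1188, 0.1901]
tool_rot: [-0.332, 0.708, 0.565, -0.265]
contact_force: [-0.1, -0.1, -0.3]
gripper_width: 1.002
```

```bash
python3 - <<'E'
from h import *
from plant import manip
s=manip.state(); print(s["joint_pos"],s["tool_pos"])
f=manip.grab_frame("wrist"); np.savez("wr1.npz",**f,**{k:s[k] for k in("tool_pos","tool_rot")})
cv2.imwrite("pics/wr1.png",f["img"]); print(f["camera_matrix"],f["T_tool_cam"])
plan(W2+a*.135,RG); plan(W2+a*.035,RG)
# predicted pixels of lamp points
T=f["T_tool_cam"];K=f["camera_matrix"];R0=rot(s["tool_rot"])
for n,w in(("w1",W1),("w2",W2)):
  for d in(0,.05,.07):
    t=R0.inv().apply(w+a*d-s["tool_pos"]); c=T[:3,:3].T@(t-T[:3,3]); th=np.arctan2(np.hypot(*c[:2]),c[2])
    print(n,d,K[0,0]*th*c[:2]/np.hypot(*c[:2])+K[:2,2], c)
E
```

```text
[-0.4685 -0.7014  2.3767  0.2173  0.7986 -1.9135] [ 0.4946 -0.1188  0.1901]
[[309.7069   0.     321.9194]
 [  0.     309.7069 197.1513]
 [  0.       0.       1.    ]] [[ 1.     -0.0007 -0.0007 -0.0005]
 [ 0.0004 -0.289   0.9573 -0.1429]
 [-0.0009 -0.9573 -0.289   0.0742]
 [ 0.      0.      0.      1.    ]]
1 rows: [-0.051, -0.001, -0.032] [-0.039, 0.012, -0.001]
5 rows: [-0.01, 0.8, -0.008] [-0.008, 0.002, -0.0]
w1 0 [228.5333 188.712 ] [-0.0895 -0.0081  0.2876]
w1 0.05 [211.2226 204.7953] [-0.0895  0.0062  0.2397]
w1 0.07 [202.5435 212.9995] [-0.0896  0.0119  0.2206]
w2 0 [322.1329 188.5482] [ 0.0002 -0.008   0.2877]
w2 0.05 [322.0925 205.2556] [0.0001 0.0063 0.2398]
w2 0.07 [322.0714 213.958 ] [0.0001 0.012  0.2206]
```

View pics/wr1.png

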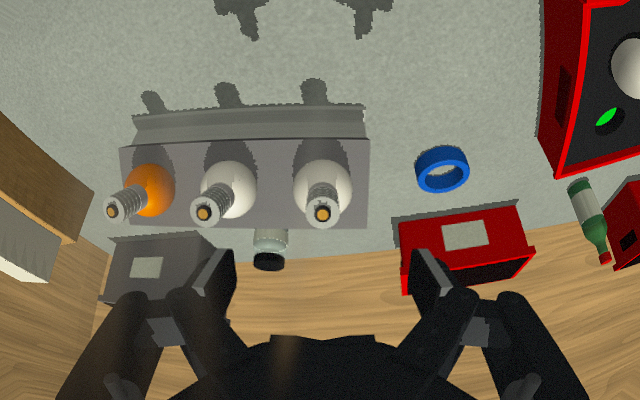

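The cap end tips are seen at (322,214) and (203,213). The predictions were (322,214) and (203,213), so the estimate is good and I am descending.

Request:
{"op": "drive_tool", "data": {
  "motion": [
    [[-0.01,0.8,-0.01],[-0.01,0,0],-1],
    [[-0.01,0.8,-0.01],[-0.01,0,0],-1],
    [[-0.01,0.8,-0.01],[-0.01,0,0],-1],
    [[-0.01,0.8,-0.01],[-0.01,0,0],-1],
    [[-0.01,0.8,-0.01],[-0.01,0,0],-1],
    [[0,0,0],[0,0,0],-1],
    [[0,0,0],[0,0,0],1],
    [[0,0,0],[0,0,0],1],
    [[0,0,0],[0,0,0],1],
    [[0,0,0],[0,0,0],1],
    [[0,0,0],[0,0,0],1],
    [[0,0,0],[0,0,0],1]
  ]
}}

```text
time: 4.25
tool_pos: [0.5589, -0.1342, 0.1163]
tool_rot: [-0.328, 0.709, 0.566, -0.263]
contact_force: [-3.7, 4.6, 5.2]
gripper_width: 0.287
```

```bash
python3 - <<'E'
from h import *
from plant import manip
s=manip.state(); print(s["joint_pos"],s["tool_pos"],s["contact_force"],s["gripper_width"])
plan(W2+a*.035,RG,n=1)
E
```

```text
[-0.4304 -0.3536  2.2917  0.2665  0.5274 -1.9627] [ 0.5589 -0.1342  0.1163] [-3.7181  4.5533  5.2371] 0.28669750894913654
1 rows: [0.007, 0.034, 0.096] [0.047, 0.015, -0.003]
```

Request:
{"op": "drive_tool", "data": {
  "motion": [
    [[0,0,0],[0,0,0],1],
    [[0,0,0],[0,0,0],1],
    [[0,-0.2,0],[0,0,0],1],
    [[0,-0.4,0],[0,0,0],1],
    [[0,-0.8,0],[0,0,0],1],
    [[0,-0.8,0],[0,0,0],1],
    [[0,-0.8,0],[0,0,0],1],
    [[0,-0.8,0],[0,0,0],1],
    [[0,-0.4,0],[0,0,0],1],
    [[0,0,0],[0,0,0],1],
    [[0,0,0],[0,0,0],1]
  ]
}}

```text
time: 5.35
tool_pos: [0.4923, -0.1193, 0.195]
tool_rot: [-0.329, 0.709, 0.566, -0.264]
contact_force: [0.4, 0.1, -1.4]
gripper_width: 0.286
```

```bash
python3 - <<'E'
from h import *
from plant import manip
s=manip.state(); print(s["joint_pos"],s["tool_pos"],s["contact_force"],s["gripper_width"])
f=manip.grab_frame("wrist"); cv2.imwrite("pics/wr2.png",f["img"])
f=manip.grab_frame("side"); np.savez("side2.npz",**f)
E
```

```text
[-0.4742 -0.7197  2.3802  0.2219  0.8085 -1.9201] [ 0.4923 -0.1193  0.195 ] [ 0.4398  0.1133 -1.4225] 0.28600084571604345
```

View pics/wr2.png

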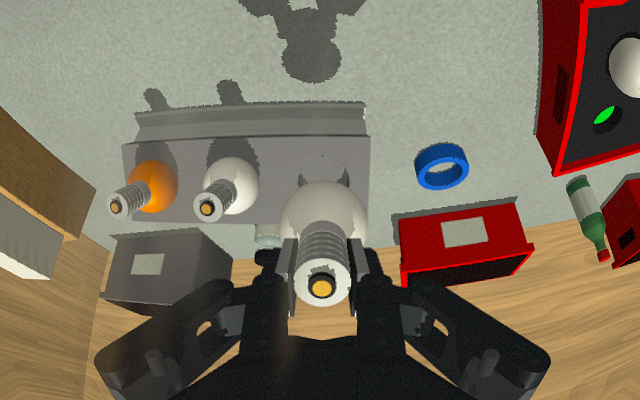

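The lamp is held straight between the fingers, with the globe at (322,215) and the cap end at (321,288). The rack dimple is empty and the neighbours are unmoved.

```bash
cat >> h.py <<'E'
x58=np.array([np.cos(np.radians(58)),np.sin(np.radians(58)),0]); Z=np.array([0,0,1.])
RD=frame(-Z,x58)
def wsphere(f,c,r):
    """sphere centre in the tool frame from the wrist fisheye depth"""
    K=f["camera_matrix"];T=f["T_tool_cam"]
    vv,uu=np.mgrid[:400,:640]; m=((uu-c[0])**2+(vv-c[1])**2<r*r)&(f["range_z"]>0)
    dx,dy,z=uu[m]-K[0,2],vv[m]-K[1,2],f["range_z"][m]; rr=np.hypot(dx,dy)+1e-9
    t=np.tan(rr/K[0,0])*z; p=np.c_[t*dx/rr,t*dy/rr,z]@T[:3,:3].T+T[:3,3]
    s=least_squares(lambda x:np.linalg.norm(p-x,axis=1)-.028,np.median(p,0)+[0,.02,-.01],loss="soft_l1",f_scale=.002)
    return s.x,np.median(abs(s.fun)),len(p)
E
python3 - <<'E'
from h import *
from plant import manip
f=manip.grab_frame("wrist")
for c in((322,197),(322,205)): print(wsphere(f,c,12))
plan(np.r_[Q[:2],.26],RD)
E
```

```text
(array([0.    , 0.0356, 0.0019]), np.float64(0.0003360661063605032), 437)
(array([0.0001, 0.0358, 0.0019]), np.float64(0.0003528556620783045), 437)
14 rows: [0.916, -0.214, 0.069] [0.566, 0.264, 0.095]
```

Request:
{"op": "drive_tool", "data": {
  "motion": [
    [[0.92,-0.21,0.07],[0.57,0.26,0.1],1],
    [[0.92,-0.21,0.07],[0.57,0.26,0.1],1],
    [[0.92,-0.21,0.07],[0.57,0.26,0.1],1],
    [[0.92,-0.21,0.07],[0.57,0.26,0.1],1],
    [[0.92,-0.21,0.07],[0.57,0.26,0.1],1],
    [[0.92,-0.21,0.07],[0.57,0.26,0.1],1],
    [[0.92,-0.21,0.07],[0.57,0.26,0.1],1],
    [[0.92,-0.21,0.07],[0.57,0.26,0.1],1],
    [[0.92,-0.21,0.07],[0.57,0.26,0.1],1],
    [[0.92,-0.21,0.07],[0.57,0.26,0.1],1],
    [[0.92,-0.21,0.07],[0.57,0.26,0.1],1],
    [[0.92,-0.21,0.07],[0.57,0.26,0.1],1]
  ]
}}

```text
time: 6.7
tool_pos: [0.5461, 0.1539, 0.2472]
tool_rot: [-0.581, 0.637, 0.376, -0.338]
contact_force: [-0.3, -0.2, -0.3]
gripper_width: 0.286
```

```bash
python3 - <<'E'
from h import *
plan(np.r_[Q[:2],.21],RD)
E
```

```text
2 rows: [0.852, 0.741, 0.132] [0.546, 0.275, 0.052]
```

Request:
{"op": "drive_tool", "data": {
  "motion": [
    [[0.85,0.74,0.13],[0.55,0.27,0.05],1],
    [[0.85,0.74,0.13],[0.55,0.27,0.05],1],
    [[0,0,0],[0,0,0],1],
    [[0,0,0],[0,0,0],1]
  ]
}}

```text
time: 7.1
tool_pos: [0.5635, 0.1915, 0.2093]
tool_rot: [-0.618, 0.618, 0.343, -0.344]
contact_force: [-1.0, 0.7, -0.2]
gripper_width: 0.288
```

```bash
python3 - <<'E'
from h import *
from plant import manip
s=manip.state(); print(s["joint_pos"],s["tool_pos"],s["contact_force"])
f=manip.grab_frame("wrist"); np.savez("wr3.npz",**f); cv2.imwrite("pics/wr3.png",f["img"])
print(wsphere(f,(322,197),10))
T=f["T_tool_cam"];K=f["camera_matrix"];R0=rot(s["tool_rot"])
C=np.array([.4763,.1722,.072]);D=np.array([.5436,.28,.072])
for n,w in dict(C=C,D=D,Ct=C+.07*Z,Dt=D+.07*Z,Prim=P-.016*Z,Pfloor=P-.033*Z,Qrim=Q-.016*Z,held=s["tool_pos"]+R0.apply([0,.0356,.001])).items():
    t=R0.inv().apply(w-s["tool_pos"]); c=T[:3,:3].T@(t-T[:3,3]); th=np.arctan2(np.hypot(*c[:2]),c[2])
    print(n,w,K[0,0]*th*c[:2]/np.hypot(*c[:2])+K[:2,2])
print(wsphere(f,(322,190),10))
g=manip.grab_frame("side"); np.savez("side3.npz",**g); cv2.imwrite("pics/side3.png",cv2.resize(g["img"][170:400,120:420],None,fx=2.5,fy=2.5))
E
```

```text
[ 0.2031 -0.0032  1.7067 -0.0011  1.4381 -0.811 ] [0.5635 0.1915 0.2093] [-0.9939  0.6524 -0.1897]
(array([0.    , 0.0362, 0.0019]), np.float64(0.00032264407901703637), 302)
C [0.4763 0.1722 0.072 ] [254.0988 118.9918]
D [0.5436 0.28   0.072 ] [393.7888 119.2398]
Ct [0.4763 0.1722 0.142 ] [232.6143 123.6843]
Dt [0.5436 0.28   0.142 ] [416.2591 124.0512]
Prim [0.456 0.26  0.056] [324.2014  51.0509]
Pfloor [0.456 0.26  0.039] [324.0928  53.985 ]
Qrim [0.564 0.193 0.056] [324.3706 181.9459]
held [0.5626 0.192  0.1737] [323.0641 226.9918]
(array([-0.0003,  0.036 ,  0.0018]), np.float64(0.00023827522825665623), 303)
```

View pics/wr3.png

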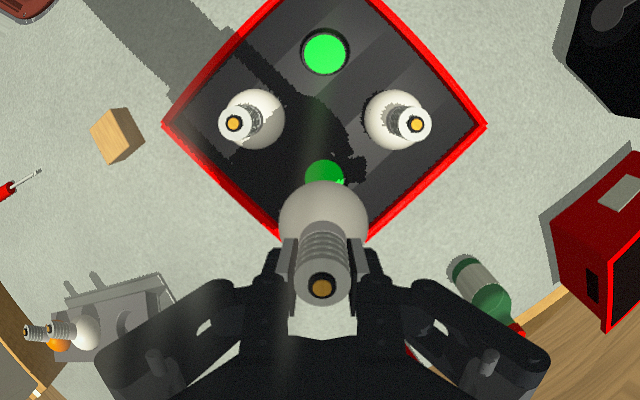

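View pics/side3.png

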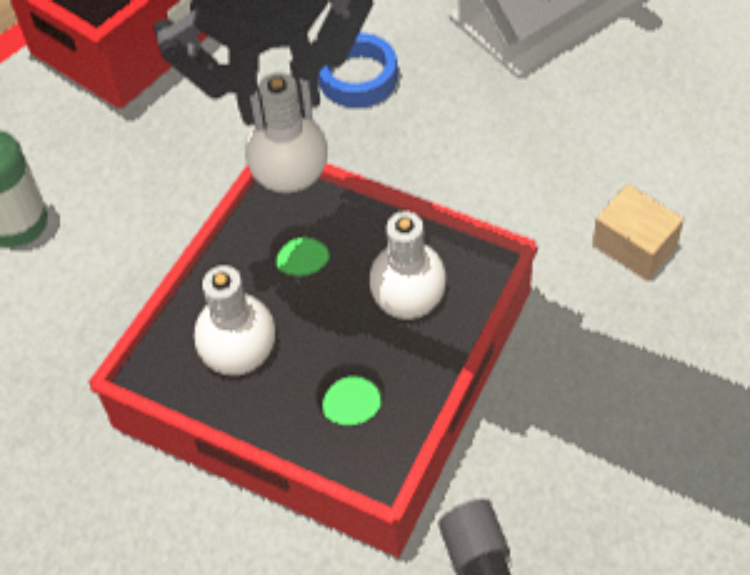

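The wrist view shows the cap ends of C and D at (233,123) and (415,125), and the P felt at (325,54). The predictions were (233,124), (416,124) and (324,54), so the estimates hold. The side crop shows the held lamp upright above Q's dimple.

```bash
python3 - <<'E'
from h import *
off=RD.apply([0,.036,.0018]); print(off)
plan(Q+.003*Z-off,RD,n=9)
E
```

```text
[-0.0015  0.001  -0.036 ]
9 rows: [0.006, 0.447, -0.004] [0.004, 0.002, 0.003]
```

Request:
{"op": "drive_tool", "data": {
  "motion": [
    [[0.01,0.5,0],[0,0,0],1],
    [[0.01,0.5,-0.01],[0,0,0],1],
    [[0.01,0.5,0],[0,0,0],1],
    [[0.01,0.5,-0.01],[0,0,0],1],
    [[0.01,0.5,0],[0.04,0.02,0.03],1],
    [[0.01,0.5,-0.01],[0,0,0],1],
    [[0,0.5,0],[0,0,0],1],
    [[0,0.3,-0.01],[0,0,0],1],
    [[0,0.2,0],[0,0,0],1],
    [[0,0,0],[0,0,0],1],
    [[0,0,0],[0,0,0],1]
  ]
}}

```text
time: 8.3
tool_pos: [0.5659, 0.1924, 0.1116]
tool_rot: [0.619, -0.618, -0.342, 0.343]
contact_force: [0.3, -0.4, -0.7]
gripper_width: 0.287
```

```bash
python3 - <<'E'
from h import *
from plant import manip
s=manip.state(); off=RD.apply([0,.036,.0018]); print(s["contact_force"],s["tool_pos"]+rot(s["tool_rot"]).apply([0,.036,.0018])-Q)
plan(Q-off,RD,n=2)
E
```

```text
[ 0.274  -0.3732 -0.7313] [0.0003 0.0003 0.0036]
2 rows: [-0.009, 0.072, 0.002] [-0.003, -0.003, -0.002]
```

Lowering gently, 1 mm per row.

Request:
{"op": "drive_tool", "data": {
  "motion": [
    [[0,0.05,0],[0,0,0],1],
    [[0,0.05,0],[0,0,0],1],
    [[0,0.04,0],[0,0,0],1],
    [[0,0.04,0],[0,0,0],1],
    [[0,0,0],[0,0,0],1],
    [[0,0,0],[0,0,0],1]
  ]
}}

```text
time: 8.9
tool_pos: [0.5659, 0.1923, 0.1073]
tool_rot: [-0.619, 0.619, 0.342, -0.343]
contact_force: [-0.5, -0.4, 3.0]
gripper_width: 0.286
```

Touched with 3 N. Releasing.

Request:
{"op": "drive_tool", "data": {
  "motion": [
    [[0,-0.03,0],[0,0,0],1],
    [[0,0,0],[0,0,0],-0.2],
    [[0,0,0],[0,0,0],-0.2],
    [[0,0,0],[0,0,0],-0.2],
    [[0,0,0],[0,0,0],-0.2],
    [[0,-0.3,0],[0,0,0],-0.2],
    [[0,-0.8,0],[0,0,0],-0.2],
    [[0,-0.8,0],[0,0,0],-0.2],
    [[0,-0.8,0],[0,0,0],-0.2],
    [[0,-0.8,0],[0,0,0],-0.2],
    [[0,-0.8,0],[0,0,0],-0.2],
    [[0,-0.8,0],[0,0,0],-1]
  ]
}}

```text
time: 10.1
tool_pos: [0.5657, 0.1924, 0.2365]
tool_rot: [0.619, -0.618, -0.342, 0.343]
contact_force: [0.5, 0.9, 0.3]
gripper_width: 0.754
```

```bash
python3 - <<'E'
from h import *
from plant import manip
s=manip.state(); print(s["contact_force"],s["gripper_width"])
g=manip.grab_frame("side"); np.savez("side4.npz",**g); cv2.imwrite("pics/side4.png",cv2.resize(g["img"][170:400,120:420],None,fx=2.5,fy=2.5))
plan(W1+a*.135+.03*Z,RG)
E
```

```text
[0.499  0.8968 0.2666] 0.7544651252817799
18 rows: [-0.904, 0.077, -0.143] [-0.437, -0.206, -0.072]
```

View pics/side4.png

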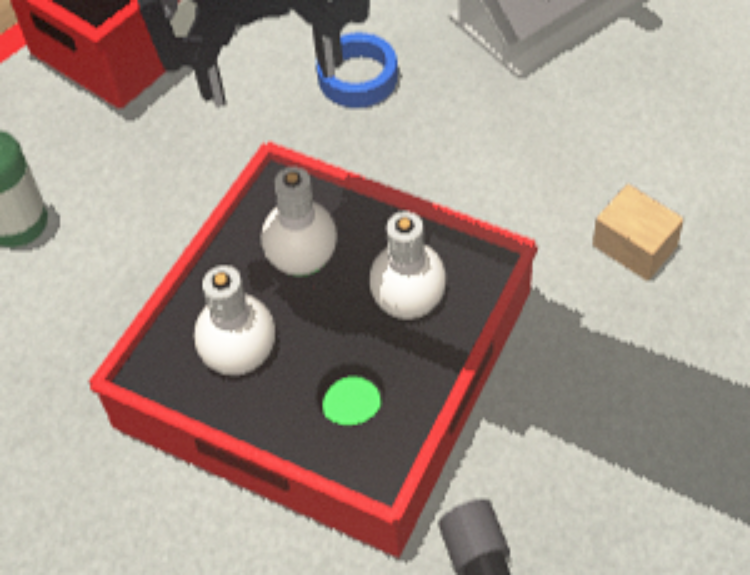

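The first lamp stands upright in Q: globe at (298,238), cap at (291,178) in the crop. C and D are unmoved. On to the second lamp.

Request:
{"op": "drive_tool", "data": {
  "motion": [
    [[-0.9,0.08,-0.14],[-0.44,-0.21,-0.07],-1],
    [[-0.9,0.08,-0.14],[-0.44,-0.21,-0.07],-1],
    [[-0.9,0.08,-0.14],[-0.44,-0.21,-0.07],-1],
    [[-0.9,0.08,-0.14],[-0.44,-0.21,-0.07],-1],
    [[-0.9,0.08,-0.14],[-0.44,-0.21,-0.07],-1],
    [[-0.9,0.08,-0.14],[-0.44,-0.21,-0.07],-1],
    [[-0.9,0.08,-0.14],[-0.44,-0.21,-0.07],-1],
    [[-0.9,0.08,-0.14],[-0.44,-0.21,-0.07],-1],
    [[-0.9,0.08,-0.14],[-0.44,-0.21,-0.07],-1],
    [[-0.9,0.08,-0.14],[-0.44,-0.21,-0.07],-1],
    [[-0.9,0.08,-0.14],[-0.44,-0.21,-0.07],-1],
    [[-0.9,0.08,-0.14],[-0.44,-0.21,-0.07],-1]
  ]
}}

```text
time: 11.35
tool_pos: [0.4881, -0.07, 0.2156]
tool_rot: [-0.432, 0.689, 0.499, -0.298]
contact_force: [0.3, -0.2, -0.2]
gripper_width: 1.003
```

```bash
python3 - <<'E'
from h import *
plan(W1+a*.135,RG)
E
```

```text
6 rows: [-0.904, 0.223, -0.064] [-0.441, -0.19, -0.08]
```

Request:
{"op": "drive_tool", "data": {
  "motion": [
    [[-0.9,0.22,-0.06],[-0.44,-0.19,-0.08],-1],
    [[-0.9,0.22,-0.06],[-0.44,-0.19,-0.08],-1],
    [[-0.9,0.22,-0.06],[-0.44,-0.19,-0.08],-1],
    [[-0.9,0.22,-0.06],[-0.44,-0.19,-0.08],-1],
    [[-0.9,0.22,-0.06],[-0.44,-0.19,-0.08],-1],
    [[-0.9,0.22,-0.06],[-0.44,-0.19,-0.08],-1],
    [[0,0,0],[0,0,0],-1],
    [[0,0,0],[0,0,0],-1]
  ]
}}

```text
time: 12.15
tool_pos: [0.4742, -0.2056, 0.1904]
tool_rot: [-0.332, 0.708, 0.564, -0.264]
contact_force: [-0.1, -0.5, 0.2]
gripper_width: 0.999
```

```bash
python3 - <<'E'
from h import *
from plant import manip
s=manip.state(); print(s["joint_pos"])
f=manip.grab_frame("wrist"); print(wsphere(f,(322,186),10), "pred",rot(s["tool_rot"]).inv().apply(W1-s["tool_pos"]))
plan(W1+a*.035,RG,n=5)
E
```

```text
[-0.7235 -0.6512  2.3487  0.4173  0.8573 -2.2478]
(array([-0.0015,  0.0985, -0.0146]), np.float64(0.0020638233939428187), 303) pred [-0.001   0.1354 -0.0014]
5 rows: [-0.013, 0.805, -0.004] [-0.006, -0.003, -0.0]
```

The sphere fit here disagrees in depth because the cap contaminated the patch (2 mm residual). Its lateral value agrees, and the earlier wrist picture confirmed this lamp to the pixel, so I am descending.

Request:
{"op": "drive_tool", "data": {
  "motion": [
    [[-0.01,0.8,0],[-0.01,0,0],-1],
    [[-0.01,0.8,0],[-0.01,0,0],-1],
    [[-0.02,0.8,-0.01],[-0.01,0,0],-1],
    [[-0.01,0.8,0],[0,0,0],-1],
    [[-0.02,0.8,-0.01],[0,0,0],-1],
    [[0,0,0],[0,0,0],-1],
    [[0,0,0],[0,0,0],1],
    [[0,0,0],[0,0,0],1],
    [[0,0,0],[0,0,0],1],
    [[0,0,0],[0,0,0],1],
    [[0,0,0],[0,0,0],1],
    [[0,0,0],[0,0,0],1]
  ]
}}

```text
time: 13.4
tool_pos: [0.5375, -0.2216, 0.1154]
tool_rot: [-0.33, 0.709, 0.565, -0.263]
contact_force: [-3.7, 3.4, 5.0]
gripper_width: 0.288
```

Request:
{"op": "drive_tool", "data": {
  "motion": [
    [[0,0,0],[0,0,0],1],
    [[0,0,0],[0,0,0],1],
    [[0,-0.2,0],[0,0,0],1],
    [[0,-0.4,0],[0,0,0],1],
    [[0,-0.8,0],[0,0,0],1],
    [[0,-0.8,0],[0,0,0],1],
    [[0,-0.8,0],[0,0,0],1],
    [[0,-0.8,0],[0,0,0],1],
    [[0,-0.4,0],[0,0,0],1],
    [[0,0,0],[0,0,0],1],
    [[0,0,0],[0,0,0],1]
  ]
}}

```text
time: 14.5
tool_pos: [0.4711, -0.2066, 0.1944]
tool_rot: [-0.331, 0.709, 0.565, -0.263]
contact_force: [0.1, -0.8, -0.7]
gripper_width: 0.291
```

```bash
python3 - <<'E'
from h import *
from plant import manip
f=manip.grab_frame("wrist"); cv2.imwrite("pics/wr5.png",f["img"])
print(wsphere(f,(322,197),12))
plan(np.r_[P[:2],.26],RD)
E
```

```text
(array([0.    , 0.0358, 0.    ]), np.float64(0.0002911709061711523), 436)
19 rows: [0.909, -0.261, 0.335] [0.416, 0.193, 0.071]
```

View pics/wr5.png

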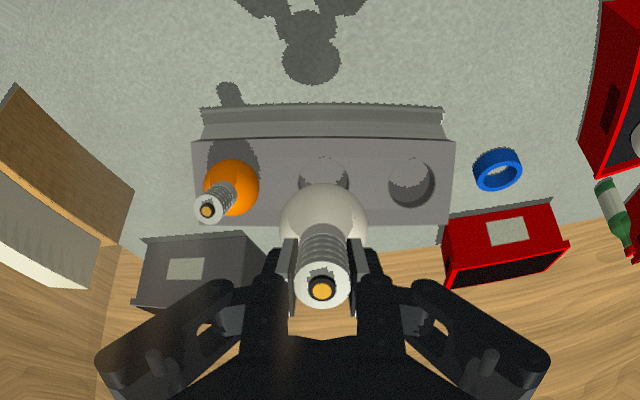

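The second lamp is held straight (globe at (322,215), cap end at (321,288)). The amber lamp is still in its dimple at (232,187), and both white rack dimples are empty.

Request:
{"op": "drive_tool", "data": {
  "motion": [
    [[0.91,-0.26,0.33],[0.42,0.19,0.07],1],
    [[0.91,-0.26,0.33],[0.42,0.19,0.07],1],
    [[0.91,-0.26,0.33],[0.42,0.19,0.07],1],
    [[0.91,-0.26,0.33],[0.42,0.19,0.07],1],
    [[0.91,-0.26,0.33],[0.42,0.19,0.07],1],
    [[0.91,-0.26,0.33],[0.42,0.19,0.07],1],
    [[0.91,-0.26,0.33],[0.42,0.19,0.07],1],
    [[0.91,-0.26,0.33],[0.42,0.19,0.07],1],
    [[0.91,-0.26,0.33],[0.42,0.19,0.07],1],
    [[0.91,-0.26,0.33],[0.42,0.19,0.07],1]
  ]
}}

```text
time: 15.55
tool_pos: [0.4396, 0.042, 0.2119]
tool_rot: [-0.492, 0.672, 0.456, -0.313]
contact_force: [0.5, 0.5, -1.1]
gripper_width: 0.285
```

```bash
python3 - <<'E'
from h import *
from plant import manip
print(manip.state()["joint_pos"])
plan(np.r_[P[:2],.25],RD)
E
```

```text
[-0.0124 -0.6413  2.2241 -0.101   1.2482 -1.1638]
9 rows: [0.901, -0.217, 0.342] [0.41, 0.197, 0.068]
```

Request:
{"op": "drive_tool", "data": {
  "motion": [
    [[0.9,-0.25,0.34],[0.41,0.2,0.07],1],
    [[0.9,-0.25,0.34],[0.41,0.2,0.07],1],
    [[0.9,-0.25,0.34],[0.41,0.2,0.07],1],
    [[0.9,-0.22,0.34],[0.41,0.2,0.07],1],
    [[0.9,-0.22,0.34],[0.41,0.2,0.07],1],
    [[0.9,-0.22,0.34],[0.41,0.2,0.07],1],
    [[0.9,-0.2,0.34],[0.41,0.2,0.07],1],
    [[0.9,-0.2,0.34],[0.41,0.2,0.07],1],
    [[0.9,-0.2,0.34],[0.41,0.2,0.07],1],
    [[0,0,0],[0,0,0],1],
    [[0,0,0],[0,0,0],1]
  ]
}}

```text
time: 16.65
tool_pos: [0.4562, 0.2585, 0.251]
tool_rot: [-0.618, 0.62, 0.342, -0.343]
contact_force: [-0.3, 0.4, -1.1]
gripper_width: 0.285
```

```bash
python3 - <<'E'
from h import *
from plant import manip
print(manip.state()["joint_pos"])
f=manip.grab_frame("wrist"); print(wsphere(f,(322,197),10)); print(wsphere(f,(322,190),10))
off=RD.apply([0,.0358,.0003])
plan(P+.03*Z-off,RD,n=7); plan(P+.0035*Z-off,RD,n=10)
E
```

```text
[ 0.375  -0.2015  1.821  -0.0029  1.5222 -0.6356]
(array([-0.0001,  0.0364,  0.0001]), np.float64(0.00033298403244420155), 304)
(array([-0.0003,  0.0404,  0.0015]), np.float64(0.0006970794163911973), 304)
7 rows: [0.01, 0.647, 0.005] [0.004, -0.003, -0.003]
10 rows: [0.007, 0.559, 0.003] [0.003, -0.002, -0.002]
```

Request:
{"op": "drive_tool", "data": {
  "motion": [
    [[0.01,0.6,0],[0,0,0],1],
    [[0.01,0.6,0.01],[0,0,0],1],
    [[0.01,0.6,0],[0.03,-0.02,-0.02],1],
    [[0.01,0.6,0.01],[0,0,0],1],
    [[0.01,0.6,0],[0,0,0],1],
    [[0.01,0.6,0.01],[0,0,0],1],
    [[0.01,0.6,0],[0,0,0],1],
    [[0,0.6,0],[0,0,0],1],
    [[0,0.4,0],[0,0,0],1],
    [[0,0.25,0],[0,0,0],1],
    [[0,0.14,0],[0,0,0],1],
    [[0,0,0],[0,0,0],1]
  ]
}}

```text
time: 17.9
tool_pos: [0.4568, 0.2603, 0.1125]
tool_rot: [0.619, -0.618, -0.343, 0.342]
contact_force: [0.0, 0.3, -0.1]
gripper_width: 0.284
```

```bash
python3 - <<'E'
from h import *
from plant import manip
s=manip.state(); off=RD.apply([0,.036,.0003]); print(s["contact_force"],s["tool_pos"]+rot(s["tool_rot"]).apply([0,.036,.0003])-P)
plan(P-off,RD,n=2)
E
```

```text
[ 0.013   0.254  -0.0585] [0.0006 0.0005 0.0045]
2 rows: [-0.014, 0.09, 0.004] [0.002, -0.004, 0.011]
```

Request:
{"op": "drive_tool", "data": {
  "motion": [
    [[-0.01,0.05,0],[0,0,0],1],
    [[-0.01,0.05,0],[0,0,0],1],
    [[0,0.04,0],[0,0,0],1],
    [[0,0.04,0],[0,0,0],1],
    [[0,0.03,0],[0,0,0],1],
    [[0,0,0],[0,0,0],1],
    [[0,0,0],[0,0,0],1]
  ]
}}

```text
time: 18.6
tool_pos: [0.4567, 0.2599, 0.1078]
tool_rot: [0.619, -0.618, -0.343, 0.342]
contact_force: [0.3, -1.1, 2.0]
gripper_width: 0.287
```

Touched with 2 N. Releasing and retreating straight up.

Request:
{"op": "drive_tool", "data": {
  "motion": [
    [[0,0,0],[0,0,0],-0.2],
    [[0,0,0],[0,0,0],-0.2],
    [[0,0,0],[0,0,0],-0.2],
    [[0,0,0],[0,0,0],-0.2],
    [[0,-0.3,0],[0,0,0],-0.2],
    [[0,-0.8,0],[0,0,0],-0.2],
    [[0,-0.8,0],[0,0,0],-0.2],
    [[0,-0.8,0],[0,0,0],-0.2],
    [[0,-0.8,0],[0,0,0],-0.2],
    [[0,-0.8,0],[0,0,0],-0.2],
    [[0,-0.8,0],[0,0,0],-0.2],
    [[0,0,0],[0,0,0],-0.2]
  ]
}}

```text
time: 19.8
tool_pos: [0.4581, 0.2604, 0.2392]
tool_rot: [-0.618, 0.619, 0.346, -0.339]
contact_force: [-0.3, -0.3, 0.8]
gripper_width: 0.602
```

```bash
python3 - <<'E'
from h import *
from plant import manip
s=manip.state(); print(s["contact_force"],s["gripper_width"])
g=manip.grab_frame("side"); cv2.imwrite("pics/side6.png",cv2.resize(g["img"][170:400,120:420],None,fx=2.5,fy=2.5))
for n,c in dict(P=(260,321),Q=(239,269),c=(283,284),d=(213,304)).items(): print("side",n,*sphere(g,c,7))
f=manip.grab_frame("scene"); K=f["camera_matrix"];T=f["world_from_camera"]
for n,w in dict(P=P,Q=Q,am=np.array([.5395,-.3154,.0871]),c=np.array([.4763,.1722,.072]),d=np.array([.5436,.28,.072])).items():
    c=T[:3,:3].T@(w-T[:3,3]); px=K[:2,:2]@(c[:2]/c[2])+K[:2,2]; print("scene",n,px,*sphere(f,px+[0,1],6),"exp",w)
E
```

```text
[-0.3284 -0.268   0.8134] 0.6020123252626174
side P [0.4674 0.2514 0.1   ] 0.0017986896876009129
side Q [0.5659 0.192  0.0739] 0.0011783657488906862
side c [0.4793 0.1714 0.0744] 0.0010643298794729035
side d [0.5502 0.2754 0.0813] 0.0016268687276524436
scene P [368.1575 151.2285] [0.4568 0.2598 0.0712] 0.0014394787679192118 exp [0.456 0.26  0.072]
scene Q [378.0622 179.7648] [0.5634 0.1925 0.0726] 0.0011376852361042293 exp [0.564 0.193 0.072]
scene am [203.924  267.3169] [ 0.5393 -0.314   0.0876] 0.0008595945795927644 exp [ 0.5395 -0.3154  0.0871]
scene c [351.2183 166.3701] [0.4764 0.1725 0.0717] 0.0010679757582776027 exp [0.4763 0.1722 0.072 ]
scene d [394.105  163.5323] [0.5446 0.2804 0.072 ] 0.0009802335082419317 exp [0.5436 0.28   0.072 ]
```

View pics/side6.png

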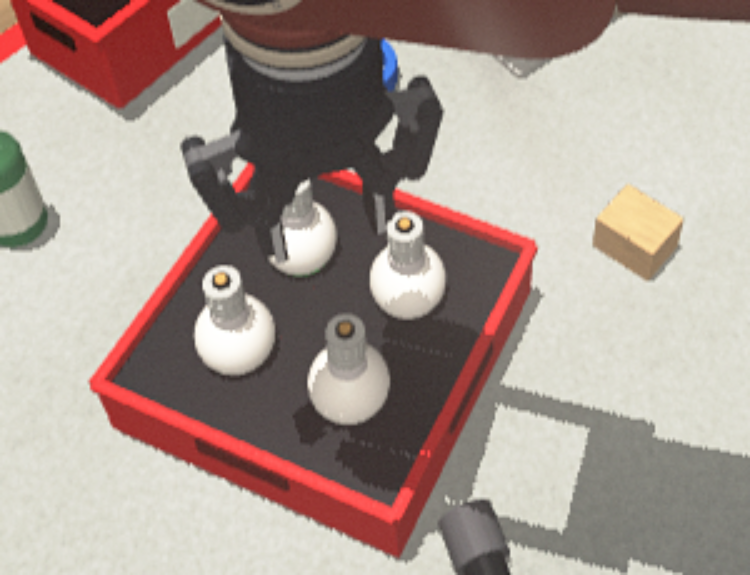

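All four lamps stand upright in the tray, with the new one at (348,383) in the crop. The gripper is clear, and the scene fits are within about 1.5 mm of where they should be. Handing in.

```bash
python3 -c "
from plant import manip
print(manip.job_done())"
```

```text
the job is handed in; nothing more can be done
None
```

Both white lamps are out of the rack and standing cap up in the two vacant dimples. I held each by its cap, lowered it until 2–3 N of contact, released it and retreated straight up. The job was handed in at about 20 s of the 67 s allowed; no verdict was reported.

**Last checks that passed:**
- In the scene camera, both globe centres fit within about 1 mm of their seats.
- The amber lamp and the two lamps already in the tray are within about 1.5 mm of where they started.
- The last side picture shows all four lamps upright and the gripper clear, with no significant contact force.

**Checks that disagreed:**
- The side-camera sphere fit for the globe in dimple P was off: it read 100 mm high against 72 mm expected. I put this down to the cap covering part of the patch used for the fit. The side fits for lamp D were similarly high, by about 9 mm, both before and after the moves.
- A wrist-camera fit before the second grasp was contaminated in the same way. I disregarded it in favour of the picture and the scene-camera fit.

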